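# Set an overlocker's looper dials back after a rolled hem

### The job

The overlocker was last used for a rolled hem, so its upper looper dial (third from the left, seen from the robot) stands too low and its lower looper dial (the fourth) too high. With light strokes of a fingertip on the rim, click the upper looper dial up (its crown away from the robot) and the lower looper dial down (its crown towards the robot) until each rests at the standard setting, with its white rib on top in line with the index ticks. Pick nothing up, touch the machine only with the fingers and never press hard on it, and leave the two needle dials and the small things around as they are.

Things in the scene. Friction and masses are not known exactly. Their poses are not given: they have to be found in the camera images.
- overlocker: White overlock sewing machine, 250 mm deep, 340 mm wide, fixed on the table. Its level top cover lies 265 mm above the table; near the cover's front edge four black tension dials stand in a row along y. A cone stand with a thread-guide bar, 270 mm high, is at its back, 150 mm and more behind the centre. Origin: centre of the underside; x to its back (away from the robot), y to its left, z up.
- left_needle_crown (a point): Fixed point on the machine: crown (highest point) of the left needle dial's rim, midway across its width; axes as the machine's. All dials: upright thumbwheels, 40 mm diameter over the ribs, 12 mm wide, axle along the machine's y, 20 mm below the crown; the rim stands 11 mm out of the cover. 28 mm from centre to centre, 16 mm free between neighbours.
- right_needle_crown (a point): The same for the right needle dial (second from the left). All dials: 12 round cross ribs on the rim, 30 degrees (10.5 mm) apart and 3 mm high; at every rest position one rib is exactly on top. One rib is white, the others black. Short black ticks on the cover beside the wheel mark the line under the crown.
- upper_looper_crown (a point): The same for the upper looper dial (third from the left).
- lower_looper_crown (a point): The same for the lower looper dial (fourth, the rightmost).
- left_needle (a joint): Angle of the left needle dial, rad; values as for the upper looper dial. Starts at 0 (white rib on top) and is to stay there.
- right_needle (a joint): Angle of the right needle dial, rad. Starts at 0 and is to stay there.
- upper_looper (a joint): Angle of the upper looper dial, rad. 0: white rib on top, in line with the ticks (standard setting). Grows as the crown moves along the machine's +x, away from the robot. One click is 0.524 rad; about 1 to 1.5 N along the rim moves it out of a rest position, and let go it falls into the nearest one. Stops at -2.2 and 2.2. Starts 1 to 3 clicks below 0.
- lower_looper (a joint): Angle of the lower looper dial, rad, same sense, clicks and stops. Starts 1 to 3 clicks above 0. On any dial a fingertip laid on the ribs with 5 to 8 N carries the rim along with it.
- spool_mid (a point): Centre of a small red thread spool, 30 mm in diameter and 42 mm high, that stands loose on the top cover to the right of the dials.
- cone_mid (a point): Centre of a paper-white thread cone, 68 mm in diameter at the foot and 140 mm high, that stands loose on the table to the left of the machine.
- thimble_mid (a point): Centre of a steel thimble, 21 mm in diameter and 24 mm high, loose on the table in front of the machine.
- pin_box_mid (a point): Centre of an open clear box of pins, 55 x 75 x 18 mm, loose on the table in front of the machine.

How it is judged (in metres and radians):
At the end, for the whole second after the job is handed in: All four dials rest within 0.15 rad of 0 (white rib on top, in line with the ticks), and spool, cone, thimble and pin box are within 15 mm of where they stood (value of joint upper_looper between -0.15 and 0.15 rad and value of joint lower_looper between -0.15 and 0.15 rad and value of joint left_needle between -0.15 and 0.15 rad and value of joint right_needle between -0.15 and 0.15 rad and distance of each of spool_mid, cone_mid, thimble_mid, pin_box_mid from where it was at the start of the episode below 0.015 m); the robot touches nothing.
It fails at once if a needle dial was turned (more than 0.26 rad, half a click) (value of joint any of left_needle, right_needle above 0.26 rad or value of joint any of left_needle, right_needle below -0.26 rad).
It fails at once if a bystander was shifted, lifted or knocked (more than 15 mm) (distance of any of spool_mid, cone_mid, thimble_mid, pin_box_mid from where it was at the start of the episode above 0.015 m).
It fails at once if the fingers pressed hard on the machine or a dial (over 40 N) (contact force between the fingers and overlocker above 40 N).
It fails at once if the machine was touched with another part of the robot than the fingers (contact force between the arm and overlocker above 2 N).
It also fails if it takes over 45 s, if anything falls off the work surface, if the arm or the gripper's body presses on something with over 40 N, if the wrist force passes 120 N, or if a joint passes its speed limit or range.

### The arm

A 6-joint arm with a two-finger parallel gripper is mounted at the origin on the work surface. World frame = base frame: x ahead of the robot, y to its left, z up, the work surface at z = 0. Lengths are in mm, angles in degrees, forces in N, time in s.
With the tool pointing down it reaches from about 325 to 775 mm from the base axis. Payload 5.5 kg.
Tool frame: the origin (TCP) lies at the very end of the fingers, on their centre line; the grasp point (between the pads) lies 19 mm behind it (manip.tcp_to_grasp is the distance from the TCP to the grasp point, in mm); z points along the fingers, y is the line along which they close (so a half turn about z gives the same grasp; the last joint's range is limited). The gripper opens to 88 mm and grips with 3 to 60 N. Pads are 20 mm wide; open, the fingers measure 115 mm over their backs; the gripper's body (75 mm by 178 mm) begins 61 mm behind the grasp point.
Start: joints at [72.611, 5.22, 70.514, -0, 104.267, -3.249], TCP at [146.585, 581.833, 222.631] pointing down, gripper open.
Joint ranges: [-164.24, 164.24], [-49.07, 125.15], [9.68, 141.18], [-86.29, 266.29], [3.28, 154.24], [-151.56, 151.56]. Speed limits (degrees/s): [147.25, 147.25, 172.46, 180, 180, 180].

### API

Orientations are given as [roll, pitch, yaw] about the fixed x, y, z axes, in that order (R = Rz(yaw) Ry(pitch) Rx(roll)).
In Python, from station import manip gives the robot as it stands. Calls block until the motion is done:
- manip.reach(position, orientation): joint-space move of the TCP to a pose.
- manip.movel(position, ori=None, vel=150, stop_force=None): straight line of the TCP; ori=None keeps the orientation; vel is the mean speed in mm/s. With stop_force (N) it stops when the force on the tool has changed by that much, and returns True; else False.
- manip.move_joints(angles): joint-space move.
- manip.set_gripper(opening, f_grip=None): opening from 0.0 (shut) to 1.0 (fully open); f_grip is the grip in N (None keeps the last); returns when the fingers have stopped.
- manip.wait(seconds).
- manip.ik(position, orientation): joint angles nearest the present ones, or None.
- manip.get_image(name): name is "scene" or "top" or "wrist"; returns the picture (480x640x3 uint8, blue, green, red); there is no depth.
- manip.calibration(name): a dict with "camera_matrix" (3x3 intrinsics, pixels), "origin" and "orientation" of the camera in the world. Camera axes: x right, y down, z forward; pixel columns grow to the right and rows downward; lengths in mm; the calibration is good to about 2 mm. The wrist camera is an equidistant fisheye: a pixel r from the principal point sees the ray r / f radians off the axis. A picture is of the moment at which its call begins: read the wrist's pose just before it. calibration takes no time and is no camera call; for the wrist camera it gives the pose at the moment of the call.
A pose or a line that the arm cannot do raises manip.IKError and nothing moves.
- manip.sign_off(): hands the job in; it is judged then, once.
Readings, each from a call of its own:
- manip.read_time(): time.
- manip.read_joints(): joint angles.
- manip.read_qvel(): joint speeds.
- manip.read_tau(): joint torques, N m.
- manip.read_ee_pos(): TCP position.
- manip.read_eef_rot(): TCP orientation.
- manip.read_ft_force(): force on the tool from outside, world axes, zero at the start.
- manip.read_ft_torque(): the same for the moment, N m.
- manip.read_grip_width(): opening from 0.0 (shut) to 1.0 (fully open).
- manip.read_grip_force(): force on a finger pad.
Only numpy, scipy, OpenCV 4.12 (cv2) and the standard library are available. Lean on these libraries where they do the work, as an engineer would, in place of code of your own. Each camera call takes 0.05 s, during which the arm holds its last target. There are 200 camera calls.

## Working session

There is one attempt and no reset: what is moved stays moved. The work goes in short steps, each a Python script; the robot and the scene stay as the last script left them, time stands still between calls to the robot, and variables do not carry over. Pictures are saved under pics/ and viewed, at most 10 in all, crops included, and the job is handed in when it is done.

```bash
mkdir -p pics; ls
python3 - <<'E'
from station import manip
import cv2
for n in("scene","top"):
    im=manip.get_image(n); cv2.imwrite(f"pics/{n}0.png",im); c=manip.calibration(n); print(n,c)
print(manip.calibration("wrist"), manip.read_eef_rot())
E
```

```text
pics
scene {'camera_matrix': array([[522.20674601,   0.        , 315.68442106],
       [  0.        , 522.20674601, 241.43852044],
       [  0.        ,   0.        ,   1.        ]]), 'origin': array([ 247.13474523, -310.72115657,  955.29924896]), 'orientation': array([-147.21960789,   -0.54028154,  -34.94431858])}
top {'camera_matrix': array([[477.54638351,   0.        , 316.39124738],
       [  0.        , 477.54638351, 238.46087247],
       [  0.        ,   0.        ,   1.        ]]), 'origin': array([ 440.60269571,  103.20918798, 1051.94286768]), 'orientation': array([-173.2229864 ,    0.29685088,  -89.59096696])}
{'camera_matrix': array([[371.64829954,   0.        , 317.78918509],
       [  0.        , 371.64829954, 238.66018753],
       [  0.        ,   0.        ,   1.        ]]), 'origin': array([ 77.03003599, 599.74690659, 382.91633047]), 'orientation': array([1.64860411e+02, 5.36344335e-02, 7.58060758e+01])} [-1.79902401e+02 -7.23281814e-03  1.65858872e+02]
```

View pics/scene0.png

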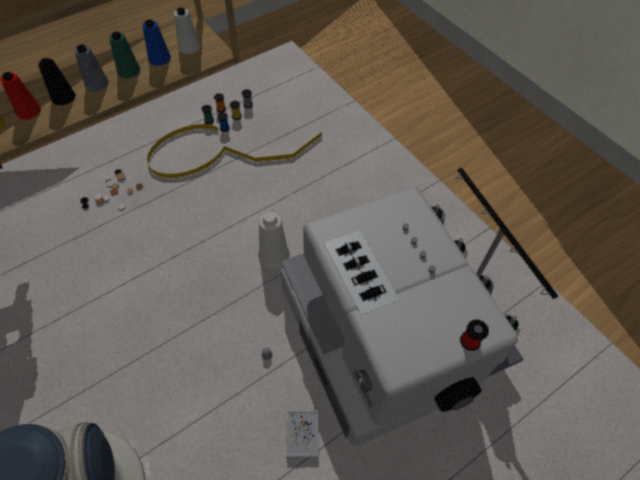

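View pics/top0.png

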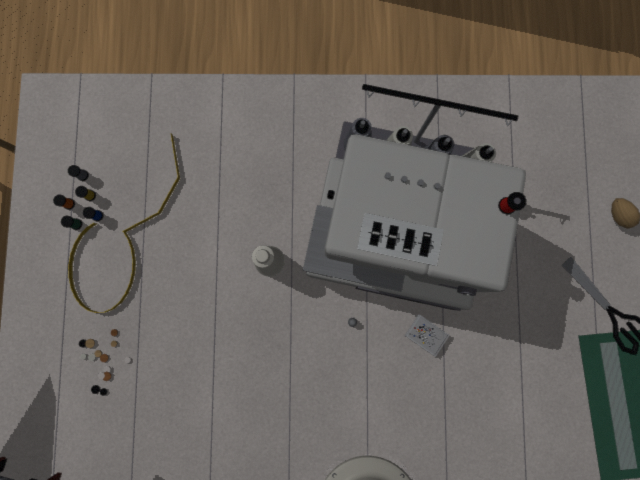

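The machine is yawed a little. In the top view the dials run from about (376,234) to (427,244), and the spool is at (510,203). I'll enlarge both dial areas.

Run:
```python
import cv2,numpy as np
a=cv2.imread("pics/top0.png")[205:270,350:450]; b=cv2.imread("pics/scene0.png")[225:315,320:405]
a=cv2.resize(a,None,fx=6,fy=6,interpolation=cv2.INTER_CUBIC)
b=cv2.resize(b,None,fx=6,fy=6,interpolation=cv2.INTER_CUBIC)
cv2.imwrite("pics/topc.png",a); cv2.imwrite("pics/scenec.png",b)
```

```text
(no output)
```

View pics/topc.png

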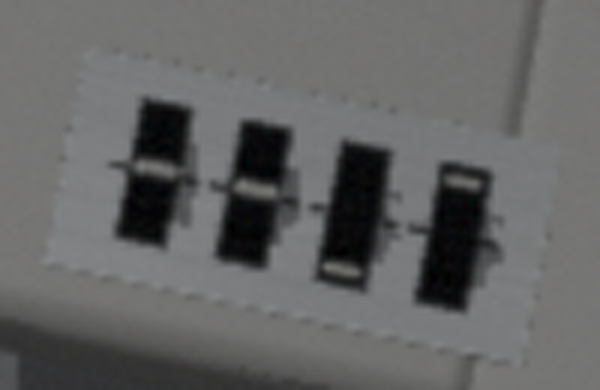

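View pics/scenec.png

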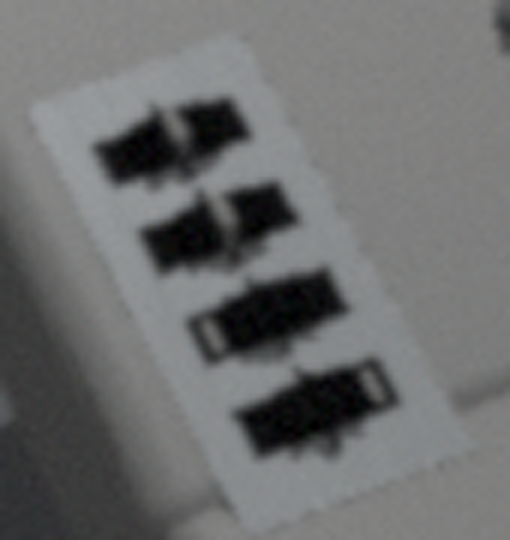

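```bash
cat > h.py <<'E'
import numpy as np
from scipy.spatial.transform import Rotation as R
from scipy.optimize import least_squares
def proj(c,p):
    q=R.from_euler('xyz',c['orientation'],degrees=True).inv().apply(np.atleast_2d(p)-c['origin'])
    return (c['camera_matrix']@q.T).T[:,:2]/q[:,2:]
def rib(x,y,yaw,k,a,z=276):  # rib of dial k (0 left .. 3), angle a; x,y = left crown
    f=np.array([np.cos(yaw),np.sin(yaw),0]); l=np.array([-f[1],f[0],0])
    return np.array([x,y,z])-28*k*l+19.5*np.sin(a)*f+np.array([0,0,19.5*(np.cos(a)-1)])
E
python3 - <<'E'
from h import *
from station import manip
T,S=manip.calibration("top"),manip.calibration("scene")
t=np.array([[155,168],[256,187],[342,270],[463,183]])/6-.4+[350,205]
s=np.array([[180,140],[230,220],[212,338],[373,383]])/6-.4+[320,225]
for z in(276,):
    def f(p):
        P=np.array([rib(p[0],p[1],p[2],k,a,z) for k,a in enumerate([0,0,p[3],p[4]])])
        return np.r_[proj(T,P)-t,proj(S,P)-s].ravel()
    for a in(.5,1.,1.5):
        r=least_squares(f,[480,60,-.2,-a,a]); print(z,r.x,r.cost); print(np.degrees(r.x[2:]))
    print(r.fun.reshape(2,4,2).round(1))
    for k in range(4): print(rib(*r.x[:3],k,0))
x=r.x
E
```

```text
276 [ 5.42076129e+02  9.45416412e+00 -2.01976383e-01 -9.85703857e-01
  8.48925768e-01] 10.12543427831481
[-11.57239433 -56.47667087  48.63986361]
276 [ 5.42076135e+02  9.45416577e+00 -2.01977697e-01 -9.85699443e-01
  8.48940442e-01] 10.125434276058382
[-11.57246959 -56.47641796  48.6407044 ]
276 [ 5.42076136e+02  9.45416635e+00 -2.01977847e-01 -9.85698872e-01
  8.48942158e-01] 10.125434276232863
[-11.57247818 -56.47638522  48.64080268]
[[[ 1.1  0.6]
  [ 1.1  1. ]
  [ 0.8  0.8]
  [ 1.   0.5]]

 [[-0.2 -3. ]
  [-0.6 -2. ]
  [ 0.3 -0.2]
  [ 0.6 -0.2]]]
[542.07613566   9.45416635 276.        ]
[536.45912951 -17.97664191 276.        ]
[530.84212336 -45.40745017 276.        ]
[525.2251172  -72.83825843 276.        ]
```

The rib geometry in the two overview pictures doesn't settle the click counts: the upper dial looks like −2, the lower +1 or +2. I'll move up and look closer with the wrist camera.

Run:
```python
from h import *
from station import manip
import cv2
p=manip.read_ee_pos(); manip.movel([p[0],p[1],420],vel=200)
manip.set_gripper(0.0)
manip.reach([516,-118,360],[180,0,78.4])
c=manip.calibration("wrist"); im=manip.get_image("wrist"); print(c['origin'],c['orientation'],manip.read_time(),manip.read_joints(),manip.read_ft_force())
np.save("c1.npy",c,allow_pickle=True); cv2.imwrite("pics/w1.png",im)
```

```text
[529.69766822 -47.17568822 521.38050004] [ 1.64954905e+02 -5.86033673e-02 -1.15778106e+01] 5.4167 [-1.64921675e+01 -1.43985190e+00  6.31105056e+01  7.86982882e-03
  1.18322780e+02 -4.96444453e+00] [-0.46875703  0.2606482   0.6717191 ]
```

View pics/w1.png

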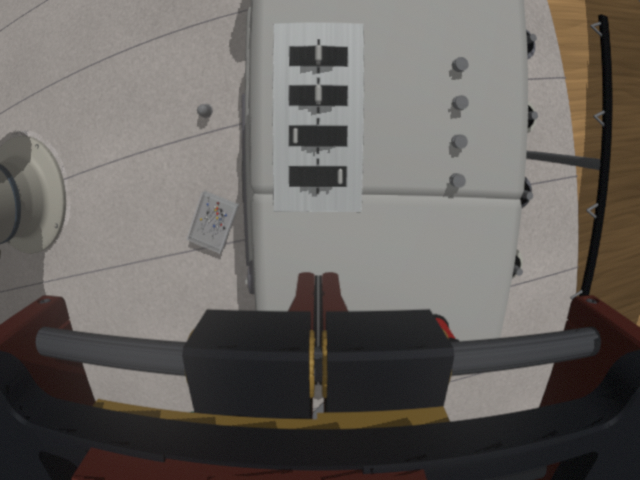

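The wrist view shows the dials at column 318 and rows 56, 95, 136 and 177. The upper white rib is towards the robot (about 295,135) and the lower one away from it (about 340,177). The tips are shut and the spool is near (440,325). I'll enlarge the dials.

Run:
```python
import cv2
a=cv2.imread("pics/w1.png")[30:205,265:370]
cv2.imwrite("pics/w1c.png",cv2.resize(a,(420*800//700*1,800*175//200//1*600//700) if 0 else (360,600),interpolation=cv2.INTER_CUBIC))
```

```text
(no output)
```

View pics/w1c.png

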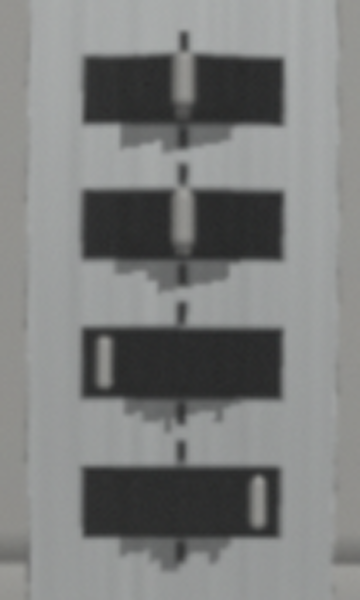

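```bash
cat >> h.py <<'E'
def wproj(c,p):
    q=R.from_euler('xyz',c['orientation'],degrees=True).inv().apply(np.atleast_2d(p)-c['origin'])
    K=c['camera_matrix']; r=np.hypot(q[:,0],q[:,1]); th=np.arctan2(r,q[:,2])
    return q[:,:2]*(K[0,0]*th/r)[:,None]+K[:2,2]
E
python3 - <<'E'
from h import *
c=np.load("c1.npy",allow_pickle=True).item()
s=600/175
w=np.array([[183,81],[183,216],[105,362],[258,502]])/s-.4+[265,30]
def P(p): return np.array([rib(p[0],p[1],p[2],k,a) for k,a in enumerate([0,0,p[3],p[4]])])
r=least_squares(lambda p:(wproj(c,P(p))-w).ravel(),[542,9,-.2,-1,1])
print(r.x,np.degrees(r.x[2:]),r.fun.reshape(-1,2).round(2))
for k in range(4): print(rib(*r.x[:3],k,0).round(1))
E
```

```text
[ 5.42080952e+02  1.14476768e+01 -2.03069866e-01 -8.94649480e-01
  8.78976758e-01] [-11.63504625 -51.25963933  50.3616585 ] [[-0.01 -1.16]
 [-0.05  0.4 ]
 [ 0.01  0.23]
 [ 0.06  0.5 ]]
[542.1  11.4 276. ]
[536.4 -16.  276. ]
[530.8 -43.4 276. ]
[525.1 -70.8 276. ]
```

Both cameras agree on the position: each dial is 2 clicks off and the machine is yawed −11.6°. Next is a force-regulated one-click stroke on the upper looper.

```bash
cat >> h.py <<'E'
from station import manip
F=np.array([np.cos(-.203),np.sin(-.203),0])
CR={2:np.array([530.8,-43.4,276.]),3:np.array([525.1,-70.8,276.])}
def stroke(k,d,L,target=6,n=6,x0=None):
    """stroke dial k along d (+1 away, -1 towards robot) by L mm, centred on the crown"""
    x0=-d*L/2 if x0 is None else x0
    A=CR[k]+x0*F
    manip.movel(A+[0,0,10],vel=120); manip.movel(A+[0,0,3],vel=60); manip.wait(.2)
    b=np.mean([manip.read_ft_force() for _ in range(5)],0)
    hit=manip.movel(A+[0,0,-4],vel=10,stop_force=5); z=manip.read_ee_pos()[2]
    log=[(0,z,*(manip.read_ft_force()-b))]
    for i in range(1,n+1):
        f=manip.read_ft_force()-b
        z+=np.clip((f[2]-target)*.03,-.25,.25)
        q=A+d*L*i/n*F; q[2]=max(z,271.5)
        if manip.movel(q,vel=25,stop_force=15): print("stop"); break
        log.append((i,z,*(manip.read_ft_force()-b)))
    e=manip.read_ee_pos(); manip.movel([e[0],e[1],290],vel=80)
    print(hit,np.round(log,2),manip.read_time())
def look(name):
    import cv2
    manip.movel([516,-118,330],vel=150); manip.wait(.1)
    im=manip.get_image("wrist"); cv2.imwrite(f"pics/{name}_full.png",im)
    c=manip.calibration("wrist"); u=wproj(c,[CR[2],CR[3]]).mean(0).astype(int)
    a=im[max(u[1]-60,0):u[1]+50,u[0]-50:u[0]+50]
    cv2.imwrite(f"pics/{name}.png",cv2.resize(a,None,fx=4,fy=4,interpolation=cv2.INTER_CUBIC)); print(u,manip.read_time())
E
python3 - <<'E'
from h import *
manip.movel([*CR[2][:2],310],ori=[180,0,78.4],vel=120)
stroke(2,1,10)
look("w2")
E
```

```text
True [[ 0.0000e+00  2.7587e+02  5.1000e-01  1.0000e-01  3.4800e+00]
 [ 1.0000e+00  2.7580e+02  8.1000e-01  3.5000e-01  1.1500e+00]
 [ 2.0000e+00  2.7565e+02  9.6000e-01 -6.0000e-01  1.6300e+00]
 [ 3.0000e+00  2.7552e+02  3.7000e-01 -2.5000e-01  1.6400e+00]
 [ 4.0000e+00  2.7539e+02  7.1000e-01  1.5000e-01  1.4400e+00]
 [ 5.0000e+00  2.7525e+02  2.0100e+00 -3.6000e-01  2.5700e+00]
 [ 6.0000e+00  2.7515e+02  1.6700e+00  6.9000e-01  3.6600e+00]] 9.45
[318 158] 10.325
```

View pics/w2.png

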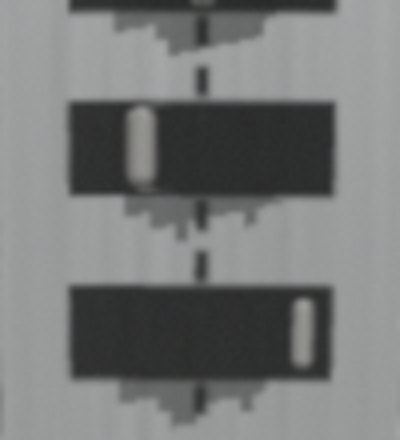

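The upper white rib went from about −102 to −60 px off the ticks, which is exactly one click. The lower dial is unchanged at +102 px. I'll repeat on the upper dial, do two strokes on the lower, and then look.

Run:
```python
from h import *
manip.movel([*CR[2][:2],310],vel=150)
stroke(2,1,10)
manip.movel([*CR[3][:2],290],vel=100)
stroke(3,-1,10)
look("w3")
```

```text
True [[ 0.0000e+00  2.7588e+02 -1.2000e-01 -5.4000e-01  4.8600e+00]
 [ 1.0000e+00  2.7585e+02 -3.0000e-01  7.6000e-01  3.2300e+00]
 [ 2.0000e+00  2.7577e+02  6.0000e-02 -4.4000e-01  1.4200e+00]
 [ 3.0000e+00  2.7563e+02 -1.4400e+00 -1.8000e-01  2.0300e+00]
 [ 4.0000e+00  2.7551e+02 -1.4000e-01 -1.3000e-01  2.3200e+00]
 [ 5.0000e+00  2.7540e+02  4.9000e-01 -2.4000e-01  1.5100e+00]
 [ 6.0000e+00  2.7527e+02  1.7400e+00 -4.0000e-02  3.4800e+00]] 14.125
True [[ 0.0000e+00  2.7600e+02 -7.6000e-01 -9.4000e-01  3.9400e+00]
 [ 1.0000e+00  2.7594e+02 -9.6000e-01 -1.1900e+00  9.5000e-01]
 [ 2.0000e+00  2.7579e+02  4.8000e-01 -3.2000e-01  2.5500e+00]
 [ 3.0000e+00  2.7569e+02  6.3000e-01  6.0000e-02  1.1200e+00]
 [ 4.0000e+00  2.7554e+02  6.0000e-01 -9.0000e-02  2.0600e+00]
 [ 5.0000e+00  2.7542e+02 -1.0200e+00  2.4000e-01  2.6700e+00]
 [ 6.0000e+00  2.7532e+02 -1.1400e+00  1.0000e-01  2.9800e+00]] 17.5583
[318 158] 18.275
```

View pics/w3.png

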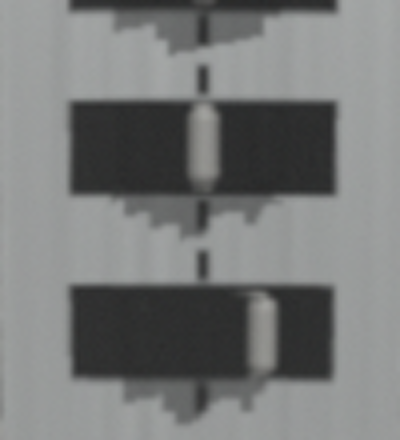

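The upper dial's white rib is now on the ticks (202 vs 202 px). The lower dial's rib is at 262 px, one click left.

Run:
```python
from h import *
manip.movel([*CR[3][:2],310],vel=150)
stroke(3,-1,10)
look("w4")
```

```text
True [[ 0.0000e+00  2.7601e+02  4.3000e-01  1.6700e+00  4.1500e+00]
 [ 1.0000e+00  2.7595e+02 -2.1000e-01  1.5200e+00  1.5000e-01]
 [ 2.0000e+00  2.7578e+02  1.8600e+00  2.5000e-01  1.3100e+00]
 [ 3.0000e+00  2.7564e+02  1.1900e+00  5.8000e-01  2.1600e+00]
 [ 4.0000e+00  2.7552e+02  4.2000e-01  1.1800e+00  1.0600e+00]
 [ 5.0000e+00  2.7537e+02 -1.6700e+00  5.4000e-01  1.8800e+00]
 [ 6.0000e+00  2.7525e+02 -1.0000e-02  1.4600e+00  3.9100e+00]] 21.8833
[318 158] 22.6
```

View pics/w4_full.png

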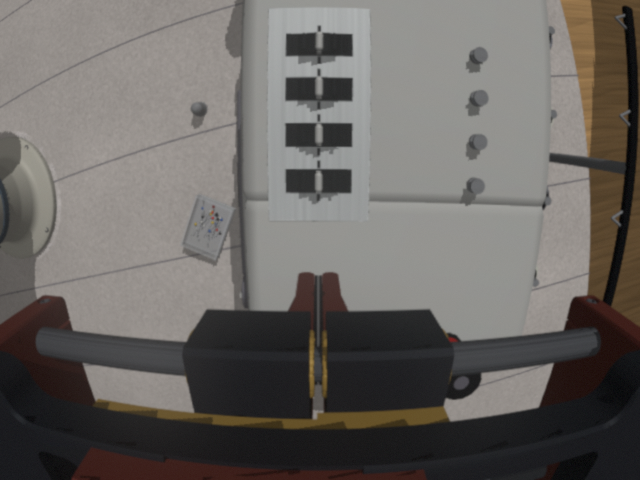

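All four white ribs are in line with the ticks (column 319; rows 41, 87, 133 and 181). Nothing around the machine has moved, and the robot is clear at z = 330.

```bash
python3 -c "
from station import manip
manip.wait(.3); print(manip.sign_off())"
```

```text
the job is handed in; nothing more can be done
None
```

The job is handed in: two clicks on each looper dial put the white ribs of all four dials in line with the ticks (last picture), at about 23 s with light strokes only; no verdict was returned.

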